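Check a stirrer's straightness in the two-bushing gauge

TASK

Lift the rubber stopper off the gauge's upper bushing and stand it upright on the bare counter, clear of the gauge. Then take the steel stirrer with the black handle out of the rack and lower it straight down through the upper bushing and on through the lower one, until its tip shows below the lower bushing but hangs clear of the gauge's foot. Finish while still holding the stirrer there by its handle, upright and spanning both bushings, and leave the glass tubes, the funnel and the rubber sleeve where they are.

Things in the scene. Friction and masses are not known exactly. Their poses are not given: they have to be found in the camera images.
- gauge: Gauge, fixed: grey foot plate 10 mm thick, an aluminium post and two brackets, each with a brass bushing, one straight above the other. Origin on the counter, on the bushings' axis, z up; +y points to the post (24 x 16 mm, its axis 62 mm away). The foot reaches 80 mm to +y, 35 mm to -y, 40 mm to +x and -x. Nothing rises above 115 mm.
- upper_mouth (a point): Centre of the mouth of the gauge's upper bushing, 115 mm above the counter; axes as the gauge's. The bushing is 15 mm tall (underside at 100 mm), with a round bore of 11 mm whose top 6 mm flare out to 22 mm at the mouth (30 mm over the rim).
- lower_mouth (a point): Centre of the mouth of the gauge's lower bushing, straight below the upper mouth, 50 mm above the counter. Same shape as the upper bushing: 15 mm tall, underside at 35 mm, bore 11 mm, mouth flared to 22 mm. Under it are 25 mm of free air down to the foot plate (top at 10 mm).
- stopper_mid (a point): Centre of the loose black rubber stopper, half-way up; it starts standing on the upper bushing's rim and covers its mouth. Round, 36 mm tall, 30 mm across at the bottom and 28 mm at the top, about 28 g; z is its axis.
- stirrer_handle (a point): Centre of the stirrer's round black handle (18 mm across, 46 mm tall), half-way up; z points up along the stirrer. Below it are a steel collar 26 mm across, 4 mm thick (underside 27 mm below this point) and a round steel shaft 8 mm across, 130 mm long. About 75 g. It starts hanging upright by its collar in one of the rack's three holes.
- stirrer_tip (a point): Lower end of the stirrer's shaft, 157 mm below the handle's centre on the same axis; the last 4 mm taper to 4.4 mm across.
- rack_top (a point): Centre of the top face of the white plastic rack, fixed to the counter, 145 mm above it. The top plate is 60 mm (x) by 172 mm (y) and 8 mm thick, with three 19 mm holes in a row along the frame's y, at -55, 0 and +55 mm; walls at both ends, open front and back, floor plate 4 mm.
- tube1_rim (a point): Top centre of a loose glass test tube (16 mm across, 120 mm long, rim 25 mm) that hangs by its rim in one hole of the rack, the rim's top 5 mm above the rack. Leave it there.
- tube2_rim (a point): Top centre of a second such tube in another hole. Leave it there.
- funnel_base (a point): Centre of the underside of a white plastic funnel that stands mouth down on the counter, 72 mm across, 85 mm tall. Leave it alone.
- sleeve_base (a point): Centre of the underside of a black rubber sleeve (a ring) on the counter, 44 mm across, 32 mm tall. Leave it alone.
Things that resemble listed ones, but are neither listed nor needed, are in the scene too. There is more than one size of the gauge; the one meant has the size given above.

How it is judged:
On the way, in this order (a step that is already met when the one before it is completed fails the run):
1. the stopper stands upright on the counter, let go, clear of the gauge (height (world z) of stopper_mid below 0.024 m and angle between stopper_mid's own z axis and vertical below 0.2 rad and horizontal distance between stopper_mid and upper_mouth above 0.05 m and contact force between the fingers and stopper below 0.1 N), for 0.2 s.
2. the stirrer's tip has come through the upper bushing (horizontal distance between stirrer_tip and upper_mouth below 0.008 m and height (world z) of stirrer_tip between 0.04 and 0.099 m and angle between stirrer_tip's own z axis and vertical below 0.15 rad), for 0.05 s.
At the end, for the whole second after the job is handed in: Stirrer held by the fingers, still, upright within 0.1 rad, through both bushings, handle within 12 mm and tip within 6 mm of their axis, tip 12.5 to 34 mm above the counter; stopper upright (0.2 rad) on the counter, over 50 mm from that axis (height (world z) of stopper_mid below 0.024 m and angle between stopper_mid's own z axis and vertical below 0.2 rad and horizontal distance between stopper_mid and upper_mouth above 0.05 m and horizontal distance between stirrer_tip and lower_mouth below 0.006 m and height (world z) of stirrer_tip between 0.0125 and 0.034 m and angle between stirrer_tip's own z axis and vertical below 0.1 rad and horizontal distance between stirrer_handle and upper_mouth below 0.012 m and contact force between the fingers and stirrer above 0.5 N and linear speed of stirrer below 0.03 m/s); the arm keeps its last pose, push and grip.
It fails at once if the first tube was moved by more than 30 mm (distance of tube1_rim from where it was at the start of the episode above 0.03 m).
It fails at once if the second tube was moved by more than 30 mm (distance of tube2_rim from where it was at the start of the episode above 0.03 m).
It fails at once if the funnel was moved by more than 30 mm (distance of funnel_base from where it was at the start of the episode above 0.03 m).
It fails at once if the rubber sleeve was moved by more than 30 mm (distance of sleeve_base from where it was at the start of the episode above 0.03 m).
It also fails if it takes over 64 s, if anything falls off the work surface, if the arm or the gripper's body presses on something with over 40 N, if the wrist force passes 120 N, or if a joint passes its speed limit or range.

ROBOT

A 7-joint arm with a two-finger parallel gripper is mounted at the origin on the work surface. World frame = base frame: x ahead of the robot, y to its left, z up, the work surface at z = 0. Lengths are in m, angles in rad, forces in N, time in s.
With the tool pointing down it reaches from about 0.425 to 0.925 m from the base axis. Payload 6.8 kg.
Tool frame: the origin (TCP) lies on the centre line of the jaws, within the pads' length; the fingertips stand 17 mm ahead of it and the grasp point (between the pads) lies 2 mm behind it (nose_length is the distance from the TCP to the fingertips, in m); z points along the fingers, x is the direction in which the jaws open and shut, and the axes are right-handed (so a half turn about z gives the same grasp; the last joint's range is limited). The gripper opens to 85 mm and grips with 20 to 120 N. Pads are 22 mm wide; open, the fingers measure 114 mm over their backs; the gripper's body (76 mm by 85 mm) begins 54 mm behind the grasp point. The pads swing forward as they close: fully open they stand 13 mm farther back than shut.
Start: joints at [1.163, 0.477, 0.022, 1.555, -0.011, 1.109, -0.083], TCP at [0.199, -0.645, 0.248] pointing down, gripper open.
Joint ranges: [-2.96, 2.96], [-0.34, 2.1], [-1.41, 1.46], [0.24, 2.44], [-1.37, 4.51], [0.17, 1.92], [-2.96, 2.96]. Speed limits (rad/s): [2.39, 2.39, 3.14, 3.14, 3.14, 3.14, 3.14].

INTERFACE

Orientations are given as a unit quaternion [w, x, y, z].
In Python, from station import * gives the robot as it stands.
- The arm moves only by the tool send_rows, never from a script. Its argument "commands" is a list of rows, each an object with "translation": the shift along the tool's x, y, z in m, a list of three; "rot": the turn, a rotation vector about the tool's x, y, z in degrees, a list of three; "grip": the finger opening in m, from 0 to 0.0854. In form: [{"translation": [tx, ty, tz], "rot": [rx, ry, rz], "grip": grip}, ...]. A call has exactly 5 rows; each row shifts and turns the commanded pose from where the row before left it, along the tool's axes as they then stand; what a row does not reach is not made up. A row lasts 1/12 s, in which the tool goes at most 41.7 mm and 7.16 degrees, less where a joint would pass 70% of its speed; a pose out of reach is approached as far as the arm can. A call with a gripper value outside its range is refused whole. The fingers move at their own pace and stop on an object; "force" is the grip in N (left out, the last holds). Time passes only in rows, so rows that do not move let the fingers close, or fill a call up. It gives the time, the measured TCP pose, the force and the opening at its end, in the units of the state.
- get_obs(): the state, without advancing time (a new reading comes with each control period).
- read_camera(name): name is "side" or "top"; returns a dict with "pixels" (420x560x3 uint8, red, green, blue), "depth" (420x560 float32, m along the optical axis (not along the pixel's ray), 0 where there is no reading), "mtx" (3x3 intrinsics, pixels), "dist" ([k1, k2, p1, p2, k3] as OpenCV has them; the pictures are not rectified), "extrinsics" (4x4, takes a point from camera to world coordinates). Camera axes: x right, y up, looking along -z (the intrinsics and any distortion apply to the point x, -y, -z); pixel columns grow to the right and rows downward; lengths in m; the calibration is good to about 2 mm. A picture is of the moment at which its call begins.
- hand_in(): hands the job in, once; it reports no verdict.
The state is a dict: "t": time; "q": joint angles; "joint_vel": joint speeds; "joint_torque": joint torques, N m; "eef_pos": TCP position; "tool_rot": TCP orientation; "contact_force": force on the tool from outside, world axes, zero at the start; "torque": the same for the moment, N m; "gripper_width": opening from 0.0 (shut) to 1.0 (fully open).
Only numpy, scipy, OpenCV 4.12 (cv2) and the standard library are available. Lean on these libraries where they do the work, as an engineer would, in place of code of your own. Each camera call takes 0.05 s, during which the arm holds its last target.

## Working session

There is one attempt and no reset: what is moved stays moved. The work goes in short steps, Python scripts to look and compute and a tool call to move; the robot and the scene stay as the last step left them, time stands still between calls to the robot, and variables do not carry over. Pictures are saved under pics/ and viewed, and the job is handed in when it is done.

Besides the shell and the picture viewer there is one more tool, called after ">>>" as name([rows], argument=value, ...), one row to a line, values as JSON. send_rows: Moves the arm, as the interface text tells. Its arguments: {"type":"object","properties":{"commands":{"type":"array","items":{"type":"object","properties":{"translation":{"type":"array","items":{"type":"number"}},"rot":{"type":"array","items":{"type":"number"}},"grip":{"type":"number"}}}},"force":{"type":"number"}},"required":["commands"]}

```bash
mkdir -p pics; ls; python3 - <<'E'
from station import *
import cv2,numpy as np
for n in ["side","top"]:
    c=read_camera(n); cv2.imwrite(f"pics/{n}0.png",c["pixels"][:,:,::-1]); np.savez(f"{n}0.npz",**c)
    print(n,c["mtx"],c["dist"],np.round(c["extrinsics"],4))
print(get_obs())
E
```

```text
pics
side [[502.42840527   0.         271.60783039]
 [  0.         502.42840527 209.17317213]
 [  0.           0.           1.        ]] [-0.12647336  0.          0.          0.          0.        ] [[ 0.7251  0.5138 -0.4585  0.1672]
 [-0.6886  0.5461 -0.477  -0.4217]
 [ 0.0053  0.6616  0.7498  0.8189]
 [ 0.      0.      0.      1.    ]]
top [[435.26866527   0.         284.36870004]
 [  0.         435.26866527 214.88854939]
 [  0.           0.           1.        ]] [-0.09978378  0.          0.          0.          0.        ] [[-2.050e-02  9.985e-01 -5.160e-02  5.221e-01]
 [-9.998e-01 -2.050e-02  1.000e-04  2.880e-02]
 [-9.000e-04  5.160e-02  9.987e-01  9.778e-01]
 [ 0.000e+00  0.000e+00  0.000e+00  1.000e+00]]
{'t': 0.1, 'q': array([ 1.16289698,  0.47771243,  0.02237418,  1.55635979, -0.01147726,
        1.10930154, -0.08311126]), 'joint_vel': array([ 0.00122779, -0.00198758, -0.0005443 , -0.00288053,  0.00113858,
        0.00019801,  0.0006732 ]), 'joint_torque': array([ 3.77137359e-03, -5.97768545e+01,  1.61336828e+00, -2.81958872e+01,
        1.28455949e-02,  5.01941060e-03, -1.30049136e-05]), 'eef_pos': array([ 0.19916254, -0.64441543,  0.24742385]), 'tool_rot': array([-4.26000631e-04,  8.04772908e-01, -5.93582247e-01, -7.08011597e-04]), 'contact_force': array([-0.22352365, -0.9918508 ,  0.2048201 ]), 'torque': array([ 0.03004298, -0.0013975 ,  0.01638527]), 'gripper_width': 1.0010819716332775}
```

View pics/side0.png

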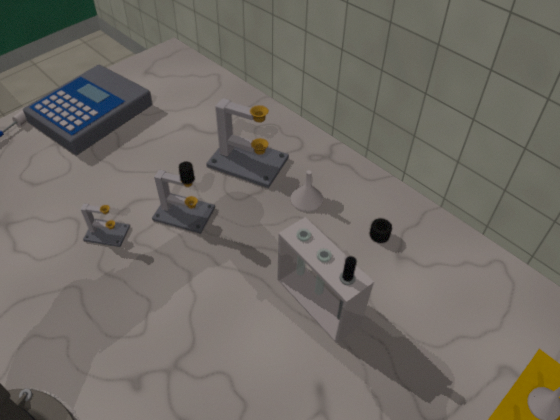

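View pics/top0.png

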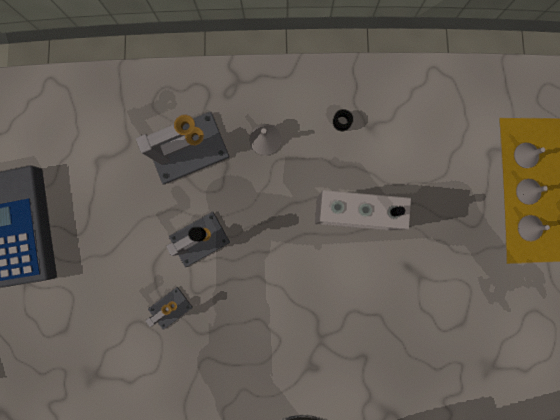

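```bash
cat > h.py <<'E'
import numpy as np,cv2
def ray(c,uv):
    p=cv2.undistortPoints(np.array(uv,float).reshape(-1,1,2),c["mtx"],c["dist"]).reshape(-1,2)
    d=np.c_[p[:,0],-p[:,1],-np.ones(len(p))]
    E=c["extrinsics"]; return E[:3,3],d@E[:3,:3].T
def plane(c,uv,z):
    o,d=ray(c,uv); return o+d*((z-o[2])/d[:,2])[:,None]
def cloud(c):
    h,w=c["depth"].shape
    u,v=np.meshgrid(np.arange(w),np.arange(h))
    o,d=ray(c,np.c_[u.ravel(),v.ravel()])
    P=o+d*c["depth"].reshape(-1,1); P[c["depth"].ravel()==0]=np.nan
    return P.reshape(h,w,3)
def two(c1,uv1,c2,uv2):
    o1,d1=ray(c1,[uv1]);o2,d2=ray(c2,[uv2]);d1=d1[0];d2=d2[0]
    s=np.linalg.lstsq(np.c_[d1,-d2],o2-o1,rcond=None)[0]
    a=o1+s[0]*d1;b=o2+s[1]*d2
    return (a+b)/2,np.linalg.norm(a-b)
E
python3 - <<'E'
from h import *
T=dict(np.load("top0.npz"));S=dict(np.load("side0.npz"))
for n,c in(("T",T),("S",S)):
    P=cloud(c); np.set_printoptions(precision=3,suppress=True)
    pts={"T":{"stop":(198,233),"stirr":(400,211),"tube a":(338,207),"tube b":(366,210),"rack":(350,195),"rack2":(352,225),"bigb":(184,125),"foot":(215,240),"smallb":(170,306),"sleeve":(343,111),"counter":(300,280)},
     "S":{"stop":(187,166),"stirr":(350,261),"rack":(310,250),"bigrim":(259,110),"smallb":(104,209),"foot":(175,217)}}[n]
    for k,(u,v) in pts.items(): print(n,k,P[v,u])
a=cv2.resize(T["pixels"][200:340,130:260],None,fx=4,fy=4,interpolation=2)
b=cv2.resize(S["pixels"][140:260,70:230],None,fx=4,fy=4,interpolation=2)
cv2.imwrite("pics/c1.png",a[...,::-1]);cv2.imwrite("pics/c2.png",b[...,::-1])
a=cv2.resize(T["pixels"][170:250,300:430],None,fx=5,fy=5,interpolation=2)
b=cv2.resize(S["pixels"][200:320,260:400],None,fx=5,fy=5,interpolation=2)
cv2.imwrite("pics/c3.png",a[...,::-1]);cv2.imwrite("pics/c4.png",b[...,::-1])
E
```

```text
T stop [0.534 0.194 0.152]
T stirr [ 0.565 -0.181  0.196]
T tube a [ 0.578 -0.074  0.149]
T tube b [ 0.571 -0.127  0.151]
T rack [ 0.601 -0.098  0.145]
T rack2 [ 0.547 -0.123  0.004]
T bigb [0.78  0.252 0.014]
T foot [0.519 0.184 0.011]
T smallb [0.378 0.28  0.037]
T sleeve [ 0.798 -0.106  0.035]
T counter [ 0.426 -0.003 -0.   ]
S stop [0.533 0.195 0.152]
S stirr [ 0.562 -0.184  0.196]
S rack [ 0.563 -0.103  0.145]
S bigrim [0.748 0.224 0.157]
S smallb [0.377 0.278 0.079]
S foot [0.495 0.215 0.014]
```

View pics/c1.png

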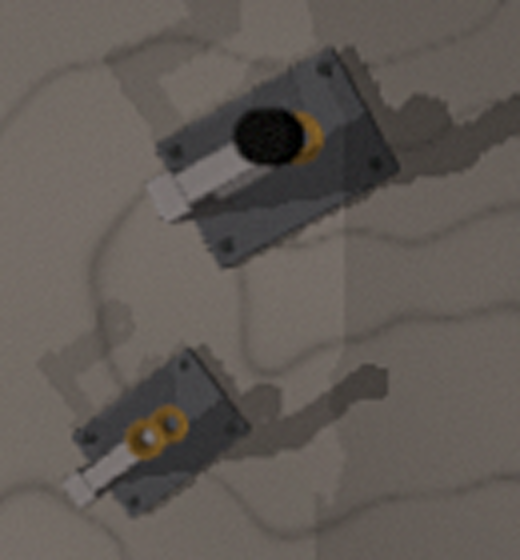

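View pics/c2.png

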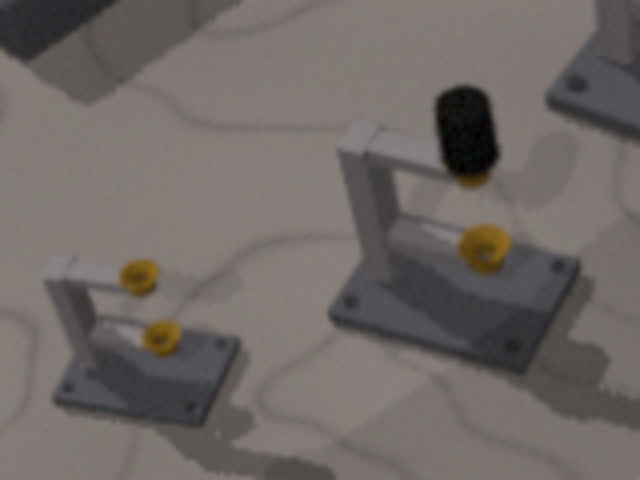

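View pics/c3.png

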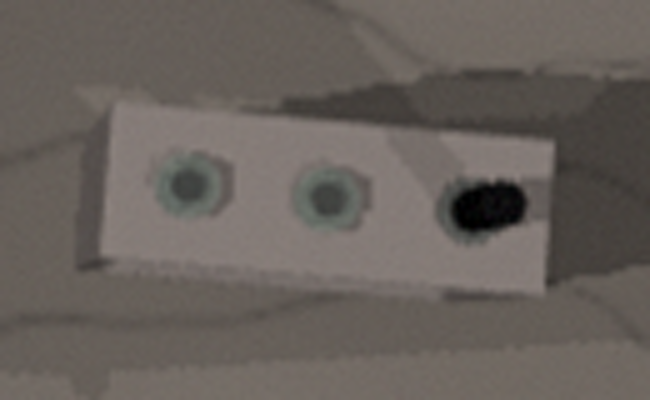

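View pics/c4.png

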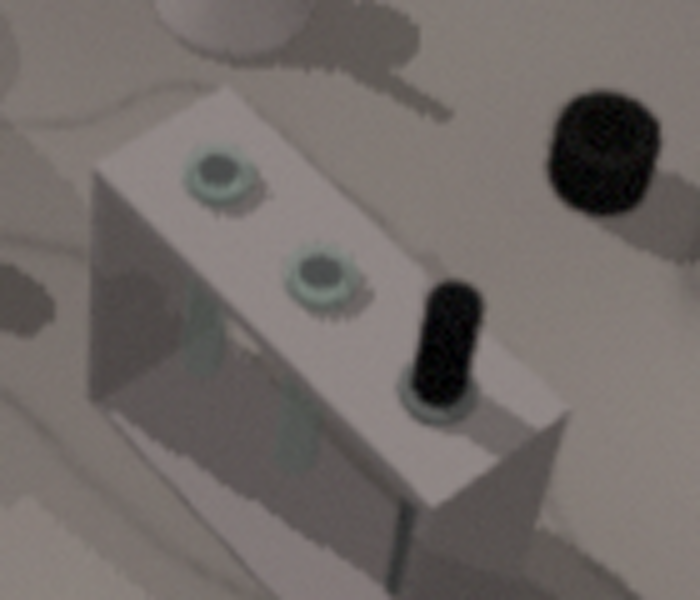

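Seen: the top view has three gauges, at about (170,308) small, (200,235) middle with the black stopper, and (185,135) large. The middle one's stopper top is at z=0.152 (115+36), so it is the one meant. The stirrer is the black handle at (400,211) in the rack's right-end hole, and the tubes are at (338,207) and (366,210). Now I'll measure these.

```bash
python3 - <<'E'
from h import *
np.set_printoptions(precision=4,suppress=True)
T=dict(np.load("top0.npz"));S=dict(np.load("side0.npz"))
def mask_circ(c,m):
    cs,_=cv2.findContours(m.astype(np.uint8),0,1); k=max(cs,key=cv2.contourArea); return k
for n,c in(("T",T),("S",S)):
    P=cloud(c); px=c["pixels"].astype(int)
    dark=px.max(2)<45
    for nm,lo,hi,x,y in(("stopper top",.147,.158,.534,.194),("handle top",.190,.205,.565,-.182)):
        m=(P[...,2]>lo)&(P[...,2]<hi)&(np.hypot(P[...,0]-x,P[...,1]-y)<.03)
        q=P[m]; (cx,cy),r=cv2.minEnclosingCircle(q[:,:2].astype(np.float32))
        print(n,nm,m.sum(),q.mean(0),"circ",cx,cy,r,"zmed",np.median(q[:,2]))
    # rack top
    m=(np.abs(P[...,2]-.145)<.003)&(np.hypot(P[...,0]-.575,P[...,1]+.127)<.12)
    print(n,"rack",m.sum(),cv2.minAreaRect(P[m][:,:2].astype(np.float32)))
    # foot
    m=(np.abs(P[...,2]-.010)<.004)&(np.hypot(P[...,0]-.525,P[...,1]-.205)<.075)&((px[...,2]-px[...,0])>5)
    print(n,"foot",m.sum(),cv2.minAreaRect(P[m][:,:2].astype(np.float32)), cv2.boxPoints(cv2.minAreaRect(P[m][:,:2].astype(np.float32))))
    # post top
    m=(P[...,2]>.09)&(P[...,2]<.118)&(np.hypot(P[...,0]-.51,P[...,1]-.24)<.05)&~dark
    print(n,"bracket",m.sum(),P[m].mean(0) if m.any() else 0, cv2.minAreaRect(P[m][:,:2].astype(np.float32)))
    # brass
    hsv=cv2.cvtColor(c["pixels"],cv2.COLOR_RGB2HSV)
    m=(hsv[...,0]>10)&(hsv[...,0]<28)&(hsv[...,1]>130)&(np.hypot(P[...,0]-.53,P[...,1]-.195)<.05)
    mm=m&(np.abs(P[...,2]-.05)<.003); q=P[mm]
    if mm.sum()>5: print(n,"lower brass rim",mm.sum(),cv2.minEnclosingCircle(q[:,:2].astype(np.float32)))
    ys,xs=np.where(m);print(" brass px",xs.min(),xs.max(),ys.min(),ys.max())
E
```

```text
T stopper top 169 [0.5329 0.2    0.1519] circ 0.5331856608390808 0.2000495195388794 0.014100207015872002 zmed 0.15178698319907868
T handle top 80 [ 0.5675 -0.1806  0.1955] circ 0.5670775175094604 -0.18103861808776855 0.008599826134741306 zmed 0.19572706462992806
T rack 2160 ((0.5732778906822205, -0.12720903754234314), (0.17231877148151398, 0.06042105704545975), 83.80487060546875)
T foot 0 ((0.0, 0.0), (0.0, 0.0), 0.0) [[0. 0.]
 [0. 0.]
 [0. 0.]
 [0. 0.]]
T bracket 252 [0.5102 0.2424 0.1092] ((0.512753427028656, 0.2397441864013672), (0.024265993386507034, 0.05216014012694359), 30.593555450439453)
T lower brass rim 42 ((0.5326544046401978, 0.20124252140522003), 0.013642711564898491)
 brass px 193 210 228 240
S stopper top 123 [0.5298 0.1967 0.1507] circ 0.5303491353988647 0.1987205445766449 0.015128797851502895 zmed 0.15098834027329922
S handle top 104 [ 0.5643 -0.1835  0.1948] circ 0.5651060938835144 -0.18219001591205597 0.009727155789732933 zmed 0.1952206151629105
S rack 2498 ((0.5711410045623779, -0.12781280279159546), (0.17367957532405853, 0.06312623620033264), 84.35578918457031)
S foot 67 ((0.513550877571106, 0.20939064025878906), (0.057342834770679474, 0.11315728724002838), 58.319908142089844) [[0.4503 0.2147]
 [0.5466 0.1553]
 [0.5768 0.2041]
 [0.4805 0.2635]]
S bracket 302 [0.5074 0.2356 0.1061] ((0.5122108459472656, 0.2277531921863556), (0.027272222563624382, 0.07303082197904587), 22.728761672973633)
S lower brass rim 54 ((0.529860258102417, 0.19912190735340118), 0.014695745892822742)
 brass px 182 197 177 207
```

>>> send_rows([
  {"translation": [-0.0055, -0.04, 0], "rot": [0, 0, -3.7], "grip": 0.0854},
  {"translation": [-0.0055, -0.04, 0], "rot": [0, 0, -3.7], "grip": 0.0854},
  {"translation": [-0.0055, -0.04, 0], "rot": [0, 0, -3.7], "grip": 0.0854},
  {"translation": [-0.0055, -0.04, 0], "rot": [0, 0, -3.7], "grip": 0.0854},
  {"translation": [-0.0055, -0.04, 0], "rot": [0, 0, -3.7], "grip": 0.0854},
], force=50)

```text
t: 0.52
eef_pos: [0.3706, -0.5359, 0.2478]
tool_rot: [-0.0, 0.89, -0.455, -0.0]
contact_force: [0.8, -0.4, 0.9]
gripper_width: 1.0
```

>>> send_rows([
  {"translation": [-0.0055, -0.04, 0], "rot": [0, 0, -3.7], "grip": 0.0854},
  {"translation": [-0.0055, -0.04, 0], "rot": [0, 0, -3.7], "grip": 0.0854},
  {"translation": [-0.0055, -0.04, 0], "rot": [0, 0, -3.7], "grip": 0.0854},
  {"translation": [-0.0055, -0.04, 0], "rot": [0, 0, -3.7], "grip": 0.0854},
  {"translation": [-0.0055, -0.04, 0], "rot": [0, 0, -3.7], "grip": 0.0854},
])

```text
t: 0.93
eef_pos: [0.4969, -0.3794, 0.2479]
tool_rot: [-0.0, 0.952, -0.306, -0.0]
contact_force: [0.6, -0.9, -1.2]
gripper_width: 0.996
```

>>> send_rows([
  {"translation": [-0.0055, -0.04, 0], "rot": [0, 0, -3.7], "grip": 0.0854},
  {"translation": [-0.0055, -0.04, 0], "rot": [0, 0, -3.7], "grip": 0.0854},
  {"translation": [-0.0055, -0.04, 0], "rot": [0, 0, -3.7], "grip": 0.0854},
  {"translation": [-0.0055, -0.04, 0], "rot": [0, 0, -3.7], "grip": 0.0854},
  {"translation": [-0.0055, -0.04, 0], "rot": [0, 0, -3.7], "grip": 0.0854},
])

```text
t: 1.35
eef_pos: [0.567, -0.191, 0.248]
tool_rot: [-0.0, 0.989, -0.149, -0.0]
contact_force: [1.3, -0.1, -0.6]
gripper_width: 1.001
```

>>> send_rows([
  {"translation": [-0.0055, -0.04, 0], "rot": [0, 0, -3.7], "grip": 0.0854},
  {"translation": [-0.0055, -0.04, 0], "rot": [0, 0, -3.7], "grip": 0.0854},
  {"translation": [-0.0055, -0.04, 0], "rot": [0, 0, -3.7], "grip": 0.0854},
  {"translation": [-0.0055, -0.04, 0], "rot": [0, 0, -3.7], "grip": 0.0854},
  {"translation": [-0.0055, -0.04, 0], "rot": [0, 0, -3.7], "grip": 0.0854},
])

```text
t: 1.77
eef_pos: [0.5737, 0.0099, 0.248]
tool_rot: [-0.0, 1.0, 0.012, -0.0]
contact_force: [1.5, 0.2, -0.3]
gripper_width: 1.003
```

>>> send_rows([
  {"translation": [-0.0055, -0.04, 0], "rot": [0, 0, -3.7], "grip": 0.0854},
  {"translation": [-0.0055, -0.04, 0], "rot": [0, 0, -3.7], "grip": 0.0854},
  {"translation": [-0.0055, -0.04, 0], "rot": [0, 0, -3.7], "grip": 0.0854},
  {"translation": [0, -0.02, 0], "rot": [0, 0, -3.7], "grip": 0.0854},
  {"translation": [0, 0, 0], "rot": [0, 0, 0], "grip": 0.0854},
])

```text
t: 2.18
eef_pos: [0.5409, 0.1518, 0.2485]
tool_rot: [-0.001, 0.989, 0.145, -0.0]
contact_force: [-0.1, -0.4, -0.1]
gripper_width: 1.0
```

```bash
cat > go.py <<'E'
import sys,numpy as np
from scipy.spatial.transform import Rotation as R
from station import *
# target x y z yaw(deg, world angle of tool x)
def go(x,y,z,yaw=None):
    o=get_obs(); w,a,b,c=o["tool_rot"]; r=R.from_quat([a,b,c,w]); M=r.as_matrix()
    cy=np.degrees(np.arctan2(M[1,0],M[0,0]))
    print("t",round(o["t"],2),"pos",np.round(o["eef_pos"],4),"yaw",round(cy,2),"tilt z",np.round(M[:,2],4),"gw",round(o["gripper_width"],3),"F",np.round(o["contact_force"],1))
    d=M.T@(np.array([x,y,z])-o["eef_pos"])
    print("tool delta mm",np.round(d*1000,1))
    if yaw is not None:
        t=R.from_matrix(np.c_[[np.cos(np.radians(yaw)),np.sin(np.radians(yaw)),0],[np.sin(np.radians(yaw)),-np.cos(np.radians(yaw)),0],[0,0,-1]])
        print("rot",np.round((r.inv()*t).as_rotvec(degrees=True),2))
if __name__=="__main__": go(*map(float,sys.argv[1:]))
E
python3 go.py 0.5317 0.2 0.137 22
```

```text
t 2.18 pos [0.5409 0.1518 0.2485] yaw 16.7 tilt z [-5.0e-04  2.8e-03 -1.0e+00] gw 1.0 F [-0.1 -0.4 -0.1]
tool delta mm [  5.  -48.5 111.7]
rot [-0.16 -0.02 -5.3 ]
```

>>> send_rows([
  {"translation": [0.0025, -0.024, 0], "rot": [0, 0, -2.7], "grip": 0.0854},
  {"translation": [0.0025, -0.024, 0], "rot": [0, 0, -2.7], "grip": 0.0854},
  {"translation": [0, 0, 0.037], "rot": [0, 0, 0], "grip": 0.0854},
  {"translation": [0, 0, 0.037], "rot": [0, 0, 0], "grip": 0.0854},
  {"translation": [0, 0, 0.02], "rot": [0, 0, 0], "grip": 0.0854},
])

```text
t: 2.6
eef_pos: [0.5323, 0.1908, 0.1507]
tool_rot: [0.001, 0.983, 0.185, -0.002]
contact_force: [-0.3, -1.8, -0.9]
gripper_width: 0.999
```

```bash
python3 go.py 0.5317 0.2 0.139 22;  python3 - <<'E'
from station import *
import cv2,numpy as np
for n in ["side","top"]:
    c=read_camera(n); np.savez(f"{n}1.npz",**c)
    s=c["pixels"][90:250,110:270] if n=="side" else c["pixels"][170:290,130:270]
    cv2.imwrite(f"pics/{n}1.png",cv2.resize(s,None,fx=3.5,fy=3.5)[:,:,::-1])
E
```

```text
t 2.6 pos [0.5323 0.1908 0.1507] yaw 21.34 tilt z [-0.0036 -0.0024 -1.    ] gw 0.999 F [-0.3 -1.8 -0.9]
tool delta mm [ 2.8 -8.8 11.7]
rot [ 0.05  0.24 -0.66]
```

View pics/side1.png

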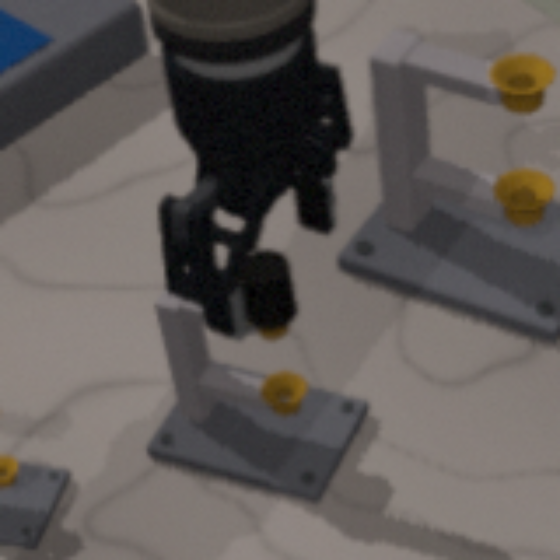

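The picture shows the open fingers straddling the stopper at crop (270,290). The arm is still settling, so I'll read the pose again.

```bash
python3 go.py 0.5317 0.2 0.139 22
```

```text
t 2.7 pos [0.5315 0.1902 0.1503] yaw 21.31 tilt z [-0.0073 -0.0035 -1.    ] gw 1.002 F [ 0.1 -0.3 -0.1]
tool delta mm [ 3.9 -9.1 11.3]
rot [ 0.03  0.46 -0.69]
```

>>> send_rows([
  {"translation": [0.001, -0.003, 0], "rot": [0, 0, -0.3], "grip": 0.0854},
  {"translation": [0.001, -0.003, 0], "rot": [0, 0.4, -0.3], "grip": 0.0854},
  {"translation": [0.001, -0.003, 0], "rot": [0, 0, 0], "grip": 0.0854},
  {"translation": [0, 0, 0.006], "rot": [0, 0, 0], "grip": 0.0854},
  {"translation": [0, 0, 0.005], "rot": [0, 0, 0], "grip": 0.0854},
])

```text
t: 3.12
eef_pos: [0.5338, 0.2029, 0.1443]
tool_rot: [-0.001, 0.982, 0.191, 0.005]
contact_force: [-1.3, -0.9, -0.7]
gripper_width: 0.998
```

```bash
python3 go.py 0.5317 0.2 0.139 22
```

```text
t 3.12 pos [0.5338 0.2029 0.1443] yaw 21.99 tilt z [ 0.0091  0.0034 -1.    ] gw 0.998 F [-1.3 -0.9 -0.7]
tool delta mm [-3.1  1.9  5.2]
rot [ 0.01 -0.56 -0.01]
```

>>> send_rows([
  {"translation": [0, 0, 0], "rot": [0, 0, 0], "grip": 0.0854},
  {"translation": [0, 0, 0], "rot": [0, 0, 0], "grip": 0.0854},
  {"translation": [0, 0, 0], "rot": [0, 0, 0], "grip": 0.0854},
  {"translation": [0, 0, 0], "rot": [0, 0, 0], "grip": 0.0854},
  {"translation": [0, 0, 0], "rot": [0, 0, 0], "grip": 0.0854},
])

```text
t: 3.53
eef_pos: [0.5332, 0.2023, 0.1434]
tool_rot: [-0.001, 0.982, 0.191, 0.004]
contact_force: [0.2, 0.7, 0.7]
gripper_width: 1.0
```

```bash
python3 go.py 0.5317 0.2 0.139 22
```

```text
t 3.53 pos [0.5332 0.2023 0.1434] yaw 21.97 tilt z [ 0.0067  0.0027 -1.    ] gw 1.0 F [0.2 0.7 0.7]
tool delta mm [-2.3  1.5  4.4]
rot [ 0.   -0.41 -0.03]
```

>>> send_rows([
  {"translation": [-0.002, 0.001, 0.004], "rot": [0, -0.3, 0], "grip": 0.0854},
  {"translation": [0, 0, 0], "rot": [0, 0, 0], "grip": 0.02},
  {"translation": [0, 0, 0], "rot": [0, 0, 0], "grip": 0.02},
  {"translation": [0, 0, 0], "rot": [0, 0, 0], "grip": 0.02},
  {"translation": [0, 0, 0], "rot": [0, 0, 0], "grip": 0.02},
], force=30)

```text
t: 3.95
eef_pos: [0.5317, 0.2007, 0.1393]
tool_rot: [-0.0, 0.982, 0.191, 0.001]
contact_force: [-0.9, -0.2, -0.8]
gripper_width: 0.457
```

>>> send_rows([
  {"translation": [0, 0, 0], "rot": [0, 0, 0], "grip": 0.02},
  {"translation": [0, 0, 0], "rot": [0, 0, 0], "grip": 0.02},
  {"translation": [0, 0, 0], "rot": [0, 0, 0], "grip": 0.02},
  {"translation": [0, 0, 0], "rot": [0, 0, 0], "grip": 0.02},
  {"translation": [0, 0, 0], "rot": [0, 0, 0], "grip": 0.02},
])

```text
t: 4.37
eef_pos: [0.5318, 0.2007, 0.1395]
tool_rot: [-0.0, 0.982, 0.191, 0.001]
contact_force: [-0.1, -0.7, 3.3]
gripper_width: 0.325
```

```bash
python3 go.py 0.5317 0.2 0.139 22;  python3 - <<'E'
from station import *
import cv2,numpy as np
for n in ["side"]:
    c=read_camera(n)
    s=c["pixels"][90:250,110:270]
    cv2.imwrite(f"pics/{n}2.png",cv2.resize(s,None,fx=3.5,fy=3.5)[:,:,::-1])
E
```

```text
t 4.37 pos [0.5318 0.2007 0.1395] yaw 21.98 tilt z [ 2.e-03  8.e-04 -1.e+00] gw 0.325 F [-0.1 -0.7  3.3]
tool delta mm [-0.3  0.7  0.5]
rot [ 0.   -0.12 -0.02]
```

View pics/side2.png

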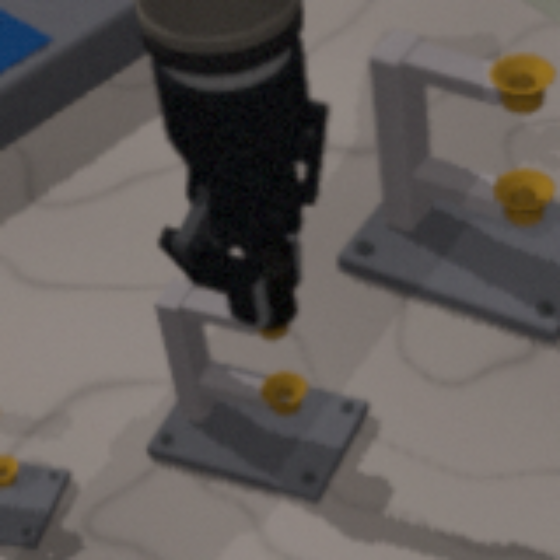

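Gripped: the opening of 27.8 mm matches the stopper. Lifting.

>>> send_rows([
  {"translation": [0, 0, -0.01], "rot": [0, 0, 0], "grip": 0.02},
  {"translation": [0, 0, -0.02], "rot": [0, 0, 0], "grip": 0.02},
  {"translation": [0, 0, -0.02], "rot": [0, 0, 0], "grip": 0.02},
  {"translation": [0, 0.02, -0.01], "rot": [0, 0, 1], "grip": 0.02},
  {"translation": [0, 0.03, 0], "rot": [0, 0, 2], "grip": 0.02},
])

```text
t: 4.83
eef_pos: [0.5502, 0.158, 0.2029]
tool_rot: [-0.002, 0.986, 0.168, 0.003]
contact_force: [0.9, -0.7, -0.4]
gripper_width: 0.33
```

>>> send_rows([
  {"translation": [0, 0.03, 0], "rot": [0, 0, 2], "grip": 0.02},
  {"translation": [0, 0.03, 0], "rot": [0, 0, 2], "grip": 0.02},
  {"translation": [0, 0.02, 0], "rot": [0, 0, 2], "grip": 0.02},
  {"translation": [0, 0, 0], "rot": [0, 0, 0], "grip": 0.02},
  {"translation": [0, 0, 0], "rot": [0, 0, 0], "grip": 0.02},
])

```text
t: 5.25
eef_pos: [0.5735, 0.0765, 0.1994]
tool_rot: [-0.0, 0.994, 0.112, 0.001]
contact_force: [0.5, 0.4, -0.1]
gripper_width: 0.321
```

```bash
python3 go.py 0.5 0.07 0.026 10;  python3 - <<'E'
from station import *
import cv2,numpy as np
for n in ["side"]:
    c=read_camera(n)
    s=c["pixels"][90:290,110:310]
    cv2.imwrite(f"pics/{n}3.png",cv2.resize(s,None,fx=2.9,fy=2.9)[:,:,::-1])
E
```

```text
t 5.25 pos [0.5735 0.0765 0.1994] yaw 12.82 tilt z [ 1.4e-03  6.0e-04 -1.0e+00] gw 0.321 F [ 0.5  0.4 -0.1]
tool delta mm [-73.4  -9.9 173.3]
rot [-0.02 -0.08  2.82]
```

View pics/side3.png

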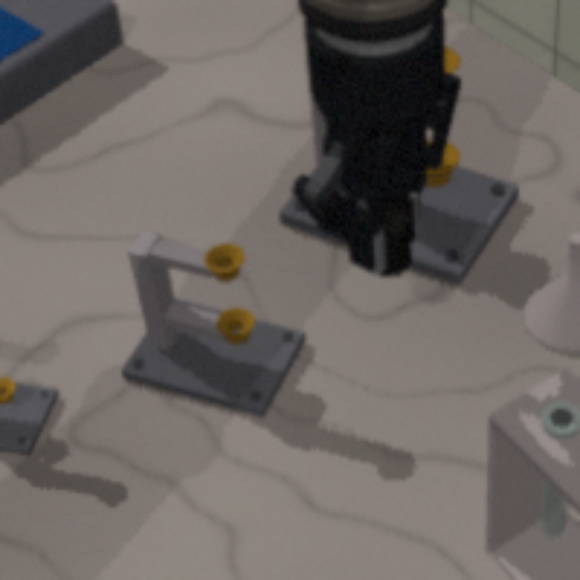

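The stopper is held between the fingers at crop (380,260), and the bushings at crop (223,260) and (235,325) are now uncovered. I'll lower it at about (0.50, 0.07).

>>> send_rows([
  {"translation": [-0.025, 0, 0.01], "rot": [0, 0, 0], "grip": 0.02},
  {"translation": [-0.025, 0, 0.02], "rot": [0, 0, 0], "grip": 0.02},
  {"translation": [-0.023, 0, 0.03], "rot": [0, 0, 0], "grip": 0.02},
  {"translation": [0, 0, 0.03], "rot": [0, 0, 0], "grip": 0.02},
  {"translation": [0, 0, 0.03], "rot": [0, 0, 0], "grip": 0.02},
])

```text
t: 5.72
eef_pos: [0.501, 0.0629, 0.0787]
tool_rot: [-0.0, 0.993, 0.115, 0.001]
contact_force: [1.4, -1.2, -0.9]
gripper_width: 0.327
```

>>> send_rows([
  {"translation": [0, 0, 0.015], "rot": [0, 0, 0], "grip": 0.02},
  {"translation": [0, 0, 0.01], "rot": [0, 0, 0], "grip": 0.02},
  {"translation": [0, 0, 0.005], "rot": [0, 0, 0], "grip": 0.02},
  {"translation": [0, 0, 0], "rot": [0, 0, 0], "grip": 0.02},
  {"translation": [0, 0, 0], "rot": [0, 0, 0], "grip": 0.02},
])

```text
t: 6.13
eef_pos: [0.5031, 0.0622, 0.0499]
tool_rot: [-0.0, 0.994, 0.113, 0.001]
contact_force: [-0.2, 0.0, -0.8]
gripper_width: 0.326
```

```bash
python3 go.py 0.5 0.07 0.025 12.8
```

```text
t 6.13 pos [0.5031 0.0622 0.0499] yaw 13.03 tilt z [ 0.0027  0.0011 -1.    ] gw 0.326 F [-0.2  0.  -0.8]
tool delta mm [-1.3 -8.3 24.9]
rot [-0.03 -0.17  0.23]
```

>>> send_rows([
  {"translation": [0, 0, 0.01], "rot": [0, -0.2, 0], "grip": 0.02},
  {"translation": [0, 0, 0.008], "rot": [0, 0, 0], "grip": 0.02},
  {"translation": [0, 0, 0.005], "rot": [0, 0, 0], "grip": 0.02},
  {"translation": [0, 0, 0.001], "rot": [0, 0, 0], "grip": 0.02},
  {"translation": [0, 0, 0], "rot": [0, 0, 0], "grip": 0.02},
])

```text
t: 6.55
eef_pos: [0.5023, 0.0613, 0.0248]
tool_rot: [0.0, 0.994, 0.113, -0.001]
contact_force: [-0.6, -0.9, -0.6]
gripper_width: 0.326
```

```bash
python3 go.py 0.5 0.07 0.025 12.8;  python3 - <<'E'
from station import *
from h import *
for n in ["side"]:
    c=read_camera(n)
    s=c["pixels"][140:300,130:290]
    cv2.imwrite(f"pics/{n}4.png",cv2.resize(s,None,fx=3.5,fy=3.5)[:,:,::-1])
E
```

```text
t 6.55 pos [0.5023 0.0613 0.0248] yaw 12.97 tilt z [-2.5e-03 -4.0e-04 -1.0e+00] gw 0.326 F [-0.6 -0.9 -0.6]
tool delta mm [-0.3 -9.  -0.2]
rot [-0.01  0.14  0.17]
```

View pics/side4.png

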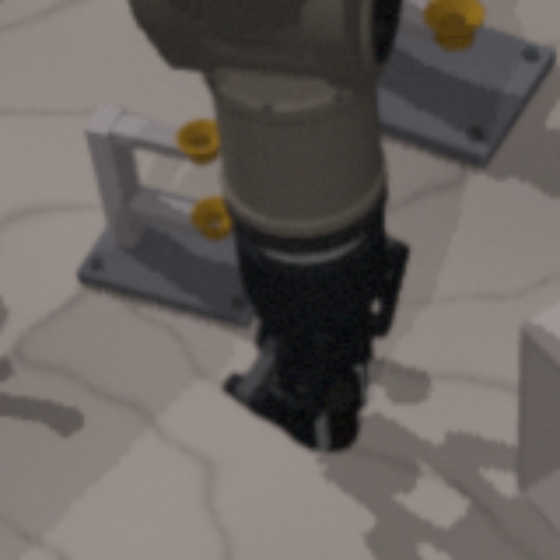

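>>> send_rows([
  {"translation": [0, 0, 0.001], "rot": [0, 0, 0], "grip": 0.02},
  {"translation": [0, 0, 0], "rot": [0, 0, 0], "grip": 0.02},
  {"translation": [0, 0, 0], "rot": [0, 0, 0], "grip": 0.02},
  {"translation": [0, 0, 0], "rot": [0, 0, 0], "grip": 0.02},
  {"translation": [0, 0, 0], "rot": [0, 0, 0], "grip": 0.02},
])

```text
t: 7.02
eef_pos: [0.5027, 0.0614, 0.0245]
tool_rot: [0.0, 0.994, 0.113, -0.001]
contact_force: [-1.5, -0.8, 4.6]
gripper_width: 0.324
```

Contact with the counter at 4.6 N. Releasing, then straight up.

>>> send_rows([
  {"translation": [0, 0, 0], "rot": [0, 0, 0], "grip": 0.06},
  {"translation": [0, 0, 0], "rot": [0, 0, 0], "grip": 0.06},
  {"translation": [0, 0, 0], "rot": [0, 0, 0], "grip": 0.06},
  {"translation": [0, 0, 0], "rot": [0, 0, 0], "grip": 0.06},
  {"translation": [0, 0, 0], "rot": [0, 0, 0], "grip": 0.06},
])

```text
t: 7.43
eef_pos: [0.5025, 0.0614, 0.024]
tool_rot: [-0.0, 0.994, 0.113, -0.001]
contact_force: [-0.1, -0.2, 0.0]
gripper_width: 0.702
```

>>> send_rows([
  {"translation": [0, 0, -0.01], "rot": [0, 0, 0], "grip": 0.06},
  {"translation": [0, 0, -0.03], "rot": [0, 0, 0], "grip": 0.06},
  {"translation": [0, 0, -0.04], "rot": [0, 0, 0], "grip": 0.06},
  {"translation": [0, 0, -0.04], "rot": [0, 0, 0], "grip": 0.06},
  {"translation": [0, 0, -0.04], "rot": [0, 0, 0], "grip": 0.06},
])

```text
t: 7.85
eef_pos: [0.5022, 0.0616, 0.1864]
tool_rot: [-0.0, 0.994, 0.113, -0.001]
contact_force: [2.0, -0.2, -0.3]
gripper_width: 0.707
```

>>> send_rows([
  {"translation": [0.01, 0.03, -0.04], "rot": [0, 0, 3], "grip": 0.06},
  {"translation": [0.01, 0.035, 0], "rot": [0, 0, 4], "grip": 0.06},
  {"translation": [0.01, 0.035, 0], "rot": [0, 0, 4], "grip": 0.06},
  {"translation": [0.01, 0.03, 0], "rot": [0, 0, 4], "grip": 0.06},
  {"translation": [0, 0, 0], "rot": [0, 0, 0], "grip": 0.06},
])

```text
t: 8.27
eef_pos: [0.5583, -0.0648, 0.2175]
tool_rot: [0.002, 1.0, -0.024, -0.0]
contact_force: [-1.1, -0.9, -0.1]
gripper_width: 0.707
```

```bash
python3 go.py 0.566 -0.1815 0.25 -8;  python3 - <<'E'
from station import *
from h import *
np.set_printoptions(precision=4,suppress=True)
for n in ["side","top"]:
    c=read_camera(n); np.savez(f"{n}5.npz",**c)
    cv2.imwrite(f"pics/{n}5.png",c["pixels"][:,:,::-1])
    P=cloud(c); px=c["pixels"].astype(int)
    m=(np.abs(P[...,2]-.036)<.005)&(np.hypot(P[...,0]-.5,P[...,1]-.061)<.03)
    if m.any():
        q=P[m];print(n,m.sum(),q.mean(0),cv2.minEnclosingCircle(q[:,:2].astype(np.float32)))
E
```

```text
t 8.27 pos [ 0.5583 -0.0648  0.2175] yaw -2.76 tilt z [-2.0e-04 -3.6e-03 -1.0e+00] gw 0.707 F [-1.1 -0.9 -0.1]
tool delta mm [ 13.3 116.3 -32.1]
rot [ 0.2  -0.01  5.24]
side 147 [0.5009 0.0582 0.0352] ((0.5016536116600037, 0.059318117797374725), 0.014533136039972305)
top 129 [0.5044 0.0604 0.0366] ((0.5044761300086975, 0.06044574826955795), 0.013952362351119518)
```

View pics/side5.png

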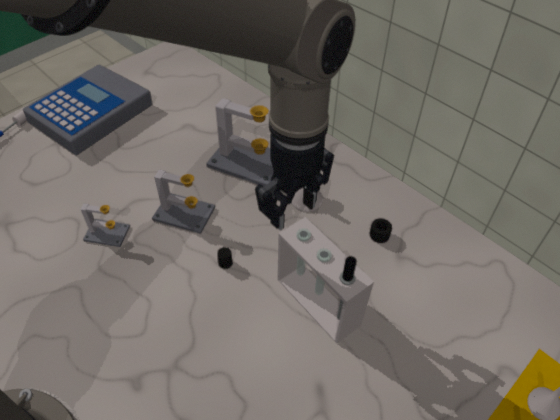

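View pics/top5.png

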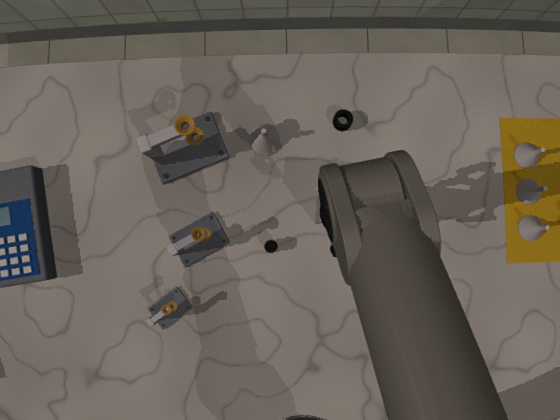

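The stopper stands upright on bare counter, at side pixel (225,258) and top pixel (271,246), with its top at z=0.036. Both bushing mouths are visible, so I'll measure the axis, then move over the stirrer.

>>> send_rows([
  {"translation": [0.003, 0.03, -0.02], "rot": [0, 0, 1.5], "grip": 0.06},
  {"translation": [0.003, 0.03, -0.015], "rot": [0, 0, 2], "grip": 0.06},
  {"translation": [0.003, 0.03, 0], "rot": [0, 0, 2], "grip": 0.06},
  {"translation": [0.003, 0.026, 0], "rot": [0, 0, 0], "grip": 0.06},
  {"translation": [0, 0, 0], "rot": [0, 0, 0], "grip": 0.06},
])

```text
t: 8.78
eef_pos: [0.5588, -0.1784, 0.2521]
tool_rot: [0.001, 0.998, -0.068, -0.001]
contact_force: [0.3, -1.1, 0.1]
gripper_width: 0.707
```

```bash
python3 go.py 0.566 -0.1815 0.175 -8;  python3 - <<'E'
from h import *
np.set_printoptions(precision=4,suppress=True)
E={}
for n in ["side5","top5"]:
    c=dict(np.load(n+".npz"));P=cloud(c)
    hsv=cv2.cvtColor(c["pixels"],cv2.COLOR_RGB2HSV)
    br=(hsv[...,0]>8)&(hsv[...,0]<30)&(hsv[...,1]>120)&(np.hypot(P[...,0]-.53,P[...,1]-.2)<.05)
    for z in (.115,.05):
        m=br&(np.abs(P[...,2]-z)<.003); q=P[m]
        print(n,z,m.sum(),cv2.minEnclosingCircle(q[:,:2].astype(np.float32)),q.mean(0))
        # ray approach: ellipse of the region (filled convex hull) onto plane z
        ys,xs=np.where(m); hull=cv2.convexHull(np.c_[xs,ys].astype(np.float32))
        w=plane(c,hull.reshape(-1,2),z); print("   rays",cv2.minEnclosingCircle(w[:,:2].astype(np.float32)), cv2.fitEllipse(w[:,:2].astype(np.float32)))
E
```

```text
t 8.78 pos [ 0.5588 -0.1784  0.2521] yaw -7.81 tilt z [-0.002  -0.0027 -1.    ] gw 0.707 F [ 0.3 -1.1  0.1]
tool delta mm [ 7.7  1.8 77.1]
rot [0.17 0.09 0.19]
side5 0.115 72 ((0.5300384759902954, 0.19907721877098083), 0.014730091206729412) [0.5323 0.2013 0.1143]
   rays ((0.5304979681968689, 0.1990082710981369), 0.01432691141963005) ((0.5307316184043884, 0.1995852291584015), (0.02512095682322979, 0.02800588123500347), 130.90594482421875)
side5 0.05 59 ((0.5308143496513367, 0.19974260032176971), 0.014352238737046719) [0.5325 0.2004 0.0491]
   rays ((0.5301647186279297, 0.19970203936100006), 0.01423296146094799) ((0.5310379862785339, 0.19934025406837463), (0.025159740820527077, 0.02828168496489525), 141.11550903320312)
top5 0.115 100 ((0.5329163074493408, 0.20166802406311035), 0.013991834595799446) [0.5331 0.2009 0.1149]
   rays ((0.5330853462219238, 0.2015511691570282), 0.013790145516395569) ((0.5330774188041687, 0.201364204287529), (0.026338079944252968, 0.0270960945636034), 129.36322021484375)
top5 0.05 62 ((0.532666802406311, 0.20124971866607666), 0.013801440596580505) [0.5321 0.2001 0.0499]
   rays ((0.5326677560806274, 0.20129168033599854), 0.013731364160776138) ((0.5325875282287598, 0.20146754384040833), (0.025954991579055786, 0.026803387328982353), 30.945335388183594)
```

>>> send_rows([
  {"translation": [0.004, 0.001, 0], "rot": [0, 0, 0], "grip": 0.06},
  {"translation": [0.0035, 0.001, 0.01], "rot": [0, 0, 0], "grip": 0.06},
  {"translation": [0, 0, 0.02], "rot": [0, 0, 0], "grip": 0.06},
  {"translation": [0, 0, 0.02], "rot": [0, 0, 0], "grip": 0.06},
  {"translation": [0, 0, 0], "rot": [0, 0, 0], "grip": 0.06},
])

```text
t: 9.2
eef_pos: [0.5647, -0.1733, 0.1974]
tool_rot: [-0.001, 0.998, -0.064, -0.004]
contact_force: [-1.4, 0.3, -1.3]
gripper_width: 0.707
```

```bash
python3 go.py 0.566 -0.1815 0.173 -8; python3 - <<'E'
from station import *
from h import *
for n in ["side"]:
    c=read_camera(n)
    s=c["pixels"][170:330,270:430]
    cv2.imwrite(f"pics/{n}6.png",cv2.resize(s,None,fx=3.5,fy=3.5)[:,:,::-1])
E
```

```text
t 9.2 pos [ 0.5647 -0.1733  0.1974] yaw -7.29 tilt z [-0.0084  0.0028 -1.    ] gw 0.707 F [-1.4  0.3 -1.3]
tool delta mm [ 2.5  8.  24.4]
rot [-0.09  0.5   0.71]
```

View pics/side6.png

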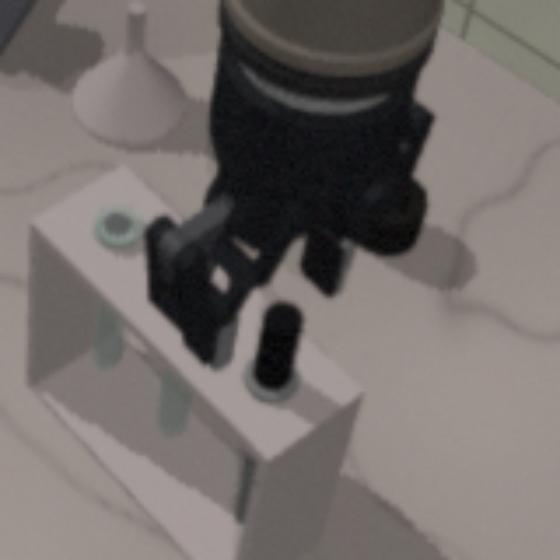

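Fingers straddle the handle at crop (280,330), about 8 mm off in tool y. Correcting, then down.

>>> send_rows([
  {"translation": [0.001, 0.004, 0], "rot": [0, 0.2, 0.3], "grip": 0.06},
  {"translation": [0.001, 0.004, 0.002], "rot": [0, 0.2, 0.3], "grip": 0.06},
  {"translation": [0, 0, 0.01], "rot": [0, 0, 0], "grip": 0.06},
  {"translation": [0, 0, 0.01], "rot": [0, 0, 0], "grip": 0.06},
  {"translation": [0, 0, 0], "rot": [0, 0, 0], "grip": 0.06},
])

```text
t: 9.67
eef_pos: [0.5665, -0.1844, 0.1776]
tool_rot: [0.0, 0.997, -0.071, 0.001]
contact_force: [-0.9, 0.1, 0.0]
gripper_width: 0.708
```

>>> send_rows([
  {"translation": [0, 0, 0], "rot": [0, 0, 0], "grip": 0.06},
  {"translation": [0, 0, 0], "rot": [0, 0, 0], "grip": 0.06},
  {"translation": [0, 0, 0], "rot": [0, 0, 0], "grip": 0.06},
  {"translation": [0, 0, 0], "rot": [0, 0, 0], "grip": 0.06},
  {"translation": [0, 0, 0], "rot": [0, 0, 0], "grip": 0.06},
])

```text
t: 10.08
eef_pos: [0.568, -0.1845, 0.1801]
tool_rot: [0.0, 0.997, -0.071, 0.003]
contact_force: [0.2, 0.7, 0.4]
gripper_width: 0.701
```

```bash
python3 go.py 0.566 -0.1815 0.173 -8
```

```text
t 10.08 pos [ 0.568  -0.1845  0.1801] yaw -8.12 tilt z [ 0.0058 -0.0013 -1.    ] gw 0.701 F [0.2 0.7 0.4]
tool delta mm [-2.5 -2.7  7.1]
rot [ 0.03 -0.34 -0.12]
```

>>> send_rows([
  {"translation": [-0.001, -0.001, 0.003], "rot": [0, -0.2, 0], "grip": 0.06},
  {"translation": [-0.001, -0.001, 0.003], "rot": [0, 0, 0], "grip": 0.06},
  {"translation": [0, 0, 0], "rot": [0, 0, 0], "grip": 0.06},
  {"translation": [0, 0, 0], "rot": [0, 0, 0], "grip": 0.06},
  {"translation": [0, 0, 0], "rot": [0, 0, 0], "grip": 0.06},
])

```text
t: 10.5
eef_pos: [0.5661, -0.1822, 0.1737]
tool_rot: [0.0, 0.997, -0.071, 0.001]
contact_force: [0.2, 0.5, 0.2]
gripper_width: 0.702
```

```bash
python3 go.py 0.566 -0.1815 0.173 -8
```

```text
t 10.5 pos [ 0.5661 -0.1822  0.1737] yaw -8.12 tilt z [ 1.6e-03 -6.0e-04 -1.0e+00] gw 0.702 F [0.2 0.5 0.2]
tool delta mm [-0.2 -0.7  0.7]
rot [ 0.02 -0.09 -0.12]
```

Aligned. Closing.

>>> send_rows([
  {"translation": [0, 0, 0], "rot": [0, 0, 0], "grip": 0.008},
  {"translation": [0, 0, 0], "rot": [0, 0, 0], "grip": 0.008},
  {"translation": [0, 0, 0], "rot": [0, 0, 0], "grip": 0.008},
  {"translation": [0, 0, 0], "rot": [0, 0, 0], "grip": 0.008},
  {"translation": [0, 0, 0], "rot": [0, 0, 0], "grip": 0.008},
], force=60)

```text
t: 10.92
eef_pos: [0.5662, -0.1823, 0.174]
tool_rot: [0.0, 0.997, -0.071, 0.001]
contact_force: [-0.5, 0.2, 1.8]
gripper_width: 0.195
```

>>> send_rows([
  {"translation": [0, 0, 0], "rot": [0, 0, 0], "grip": 0.008},
  {"translation": [0, 0, 0], "rot": [0, 0, 0], "grip": 0.008},
  {"translation": [0, 0, 0], "rot": [0, 0, 0], "grip": 0.008},
  {"translation": [0, 0, -0.005], "rot": [0, 0, 0], "grip": 0.008},
  {"translation": [0, 0, -0.01], "rot": [0, 0, 0], "grip": 0.008},
])

```text
t: 11.33
eef_pos: [0.5651, -0.1821, 0.1879]
tool_rot: [-0.0, 0.997, -0.071, -0.001]
contact_force: [0.1, -0.8, -1.2]
gripper_width: 0.195
```

```bash
python3 go.py 0.566 -0.1815 0.35 -8; python3 - <<'E'
from station import *
from h import *
for n in ["side"]:
    c=read_camera(n)
    s=c["pixels"][170:330,270:430]
    cv2.imwrite(f"pics/{n}7.png",cv2.resize(s,None,fx=3.5,fy=3.5)[:,:,::-1])
E
```

```text
t 11.33 pos [ 0.5651 -0.1821  0.1879] yaw -8.12 tilt z [-1.1e-03  2.0e-04 -1.0e+00] gw 0.195 F [ 0.1 -0.8 -1.2]
tool delta mm [   0.6   -0.7 -162.1]
rot [-0.    0.06 -0.12]
```

View pics/side7.png

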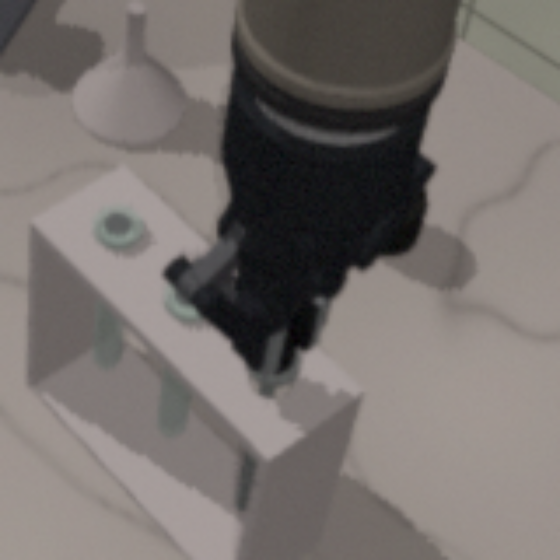

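Gripped (16.7 mm on an 18 mm handle), and the collar has lifted off the rack at crop (275,385). Lifting on.

>>> send_rows([
  {"translation": [0, 0, -0.015], "rot": [0, 0, 0], "grip": 0.008},
  {"translation": [0, 0, -0.02], "rot": [0, 0, 0], "grip": 0.008},
  {"translation": [0, 0, -0.02], "rot": [0, 0, 0], "grip": 0.008},
  {"translation": [0, 0, -0.02], "rot": [0, 0, 0], "grip": 0.008},
  {"translation": [0, 0, -0.02], "rot": [0, 0, 0], "grip": 0.008},
])

```text
t: 11.8
eef_pos: [0.5659, -0.1821, 0.2853]
tool_rot: [0.0, 0.997, -0.071, 0.001]
contact_force: [-0.6, 0.1, -1.3]
gripper_width: 0.193
```

>>> send_rows([
  {"translation": [0, 0, -0.02], "rot": [0, 0, 0], "grip": 0.008},
  {"translation": [0, 0, -0.02], "rot": [0, 0, 0], "grip": 0.008},
  {"translation": [0, 0, -0.02], "rot": [0, 0, 0], "grip": 0.008},
  {"translation": [0, 0, -0.01], "rot": [0, 0, 0], "grip": 0.008},
  {"translation": [0, 0, 0], "rot": [0, 0, 0], "grip": 0.008},
])

```text
t: 12.22
eef_pos: [0.567, -0.1822, 0.3567]
tool_rot: [0.001, 0.997, -0.071, 0.003]
contact_force: [0.1, 0.4, -0.4]
gripper_width: 0.194
```

```bash
python3 go.py 0.5316 0.2004 0.35 20; python3 - <<'E'
from station import *
from h import *
for n in ["side"]:
    c=read_camera(n)
    s=c["pixels"][70:330,200:460]
    cv2.imwrite(f"pics/{n}8.png",cv2.resize(s,None,fx=2.2,fy=2.2)[:,:,::-1])
E
```

```text
t 12.22 pos [ 0.567  -0.1822  0.3567] yaw -8.13 tilt z [ 0.0066 -0.002  -1.    ] gw 0.194 F [ 0.1  0.4 -0.4]
tool delta mm [ -89.2 -373.8    5.7]
rot [  0.15  -0.37 -28.13]
```

View pics/side8.png

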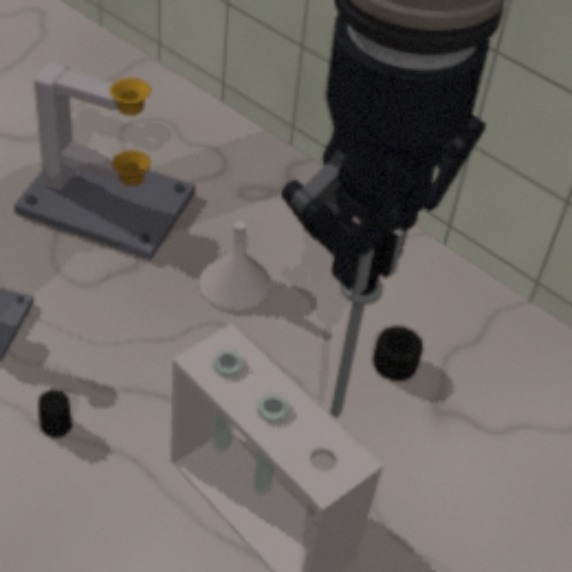

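The stirrer's tip at crop (337,412) is free of the rack and hanging straight; both tubes are still in place. Carrying it over to the gauge.

>>> send_rows([
  {"translation": [-0.005, -0.015, 0], "rot": [0, -0.1, -2], "grip": 0.008},
  {"translation": [-0.005, -0.025, 0], "rot": [0, -0.1, -2], "grip": 0.008},
  {"translation": [-0.004, -0.026, 0], "rot": [0, 0, -2], "grip": 0.008},
  {"translation": [-0.003, -0.026, 0], "rot": [0, 0, -2], "grip": 0.008},
  {"translation": [-0.002, -0.026, 0], "rot": [0, 0, -2], "grip": 0.008},
])

```text
t: 12.68
eef_pos: [0.5535, -0.0581, 0.353]
tool_rot: [-0.0, 1.0, 0.02, -0.002]
contact_force: [0.1, 0.6, -0.0]
gripper_width: 0.197
```

>>> send_rows([
  {"translation": [-0.001, -0.026, 0], "rot": [0, 0, -2], "grip": 0.008},
  {"translation": [0, -0.026, 0], "rot": [0, 0, -2], "grip": 0.008},
  {"translation": [0, -0.026, 0], "rot": [0, 0, -2], "grip": 0.008},
  {"translation": [0.001, -0.026, 0], "rot": [0, 0, -2], "grip": 0.008},
  {"translation": [0.002, -0.026, 0], "rot": [0, 0, -2], "grip": 0.008},
])

```text
t: 13.1
eef_pos: [0.5413, 0.0714, 0.3532]
tool_rot: [-0.0, 0.994, 0.107, -0.001]
contact_force: [1.3, 0.5, -0.9]
gripper_width: 0.194
```

>>> send_rows([
  {"translation": [0.003, -0.026, 0], "rot": [0, 0, -2], "grip": 0.008},
  {"translation": [0.004, -0.026, 0], "rot": [0, 0, -2], "grip": 0.008},
  {"translation": [0.003, -0.015, 0], "rot": [0, 0, -2], "grip": 0.008},
  {"translation": [0, -0.005, 0], "rot": [0, 0, -1], "grip": 0.008},
  {"translation": [0, 0, 0], "rot": [0, 0, 0], "grip": 0.008},
])

```text
t: 13.52
eef_pos: [0.5345, 0.1414, 0.3535]
tool_rot: [-0.0, 0.986, 0.167, -0.001]
contact_force: [-0.4, -0.9, -0.7]
gripper_width: 0.192
```

```bash
python3 go.py 0.5316 0.2004 0.31 20
```

```text
t 13.52 pos [0.5345 0.1414 0.3535] yaw 19.21 tilt z [-2.5e-03 -1.0e-04 -1.0e+00] gw 0.192 F [-0.4 -0.9 -0.7]
tool delta mm [ 16.8 -56.6  43.5]
rot [-0.04  0.14 -0.79]
```

>>> send_rows([
  {"translation": [0.004, -0.014, 0], "rot": [0, 0, 0], "grip": 0.008},
  {"translation": [0.004, -0.014, 0], "rot": [0, 0.1, 0], "grip": 0.008},
  {"translation": [0.004, -0.014, 0.01], "rot": [0, 0, 0], "grip": 0.008},
  {"translation": [0.004, -0.012, 0.02], "rot": [0, 0, 0], "grip": 0.008},
  {"translation": [0, 0, 0.01], "rot": [0, 0, 0], "grip": 0.008},
])

```text
t: 13.93
eef_pos: [0.5326, 0.1961, 0.312]
tool_rot: [-0.0, 0.986, 0.165, -0.001]
contact_force: [-0.7, 0.9, -0.8]
gripper_width: 0.192
```

>>> send_rows([
  {"translation": [0, 0, 0], "rot": [0, 0, 0], "grip": 0.008},
  {"translation": [0, 0, 0], "rot": [0, 0, 0], "grip": 0.008},
  {"translation": [0, 0, 0], "rot": [0, 0, 0], "grip": 0.008},
  {"translation": [0, 0, 0], "rot": [0, 0, 0], "grip": 0.008},
  {"translation": [0, 0, 0], "rot": [0, 0, 0], "grip": 0.008},
])

```text
t: 14.35
eef_pos: [0.534, 0.1946, 0.3146]
tool_rot: [-0.0, 0.987, 0.163, 0.001]
contact_force: [0.3, -0.7, 0.4]
gripper_width: 0.195
```

```bash
python3 go.py 0.5316 0.2004 0.30 20; python3 - <<'E'
from station import *
from h import *
for n in ["side","top"]:
    c=read_camera(n); np.savez(f"{n}9.npz",**c)
    s=c["pixels"][90:230,120:260] if n=="side" else c["pixels"][170:310,130:270]
    cv2.imwrite(f"pics/{n}9.png",cv2.resize(s,None,fx=4,fy=4)[:,:,::-1])
E
```

```text
t 14.35 pos [0.534  0.1946 0.3146] yaw 18.8 tilt z [ 1.3e-03  5.0e-04 -1.0e+00] gw 0.195 F [ 0.3 -0.7  0.4]
tool delta mm [-0.4 -6.2 14.6]
rot [ 0.   -0.08 -1.2 ]
```

View pics/side9.png

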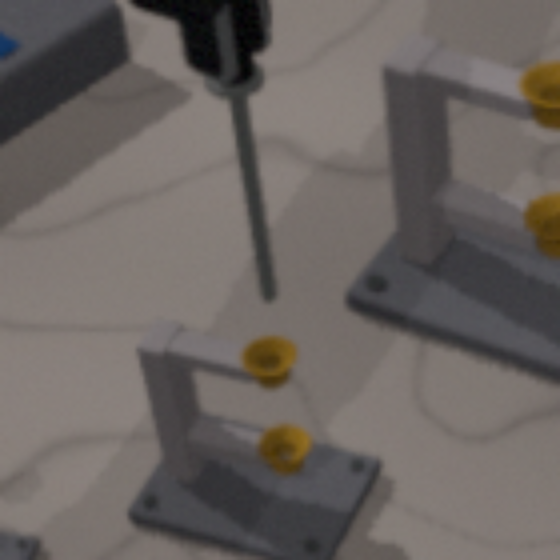

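View pics/top9.png

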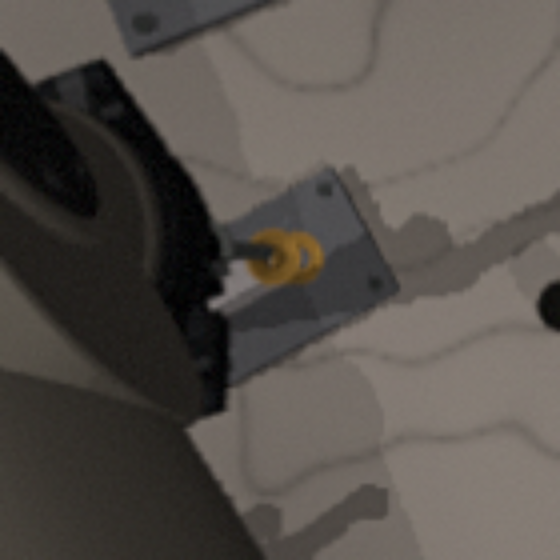

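The shaft is visible above the upper bushing: tip at side crop (268,298) and top crop (272,256). I'll measure the tip and the shaft's tilt against the bushing axis, in the same cameras.

```bash
cat > shaft.py <<'E'
from h import *
import sys
np.set_printoptions(precision=4,suppress=True)
AX={"side":((.5305,.1993)),"top":((.5329,.2015))}
def run(k,tcp):
    tipz=tcp[2]-.159
    for n in ("side","top"):
        c=dict(np.load(f"{n}{k}.npz"));P=cloud(c)
        m=(np.hypot(P[...,0]-tcp[0],P[...,1]-tcp[1])<.02)&(P[...,2]>tipz-.012)&(P[...,2]<tipz+.118)
        lab=cv2.connectedComponentsWithStats(m.astype(np.uint8))
        ys,xs=np.where(m)
        vx,vy,x0,y0=cv2.fitLine(np.c_[xs,ys].astype(np.float32),cv2.DIST_HUBER,0,.01,.01).ravel()
        s=(xs-x0)*vx+(ys-y0)*vy
        zz=P[ys,xs,2]; a,b=np.polyfit(s,zz,1)
        ends=[(s.min(),),(s.max(),)]
        smin=s.min() if a>0 else s.max(); smax=s.max() if a>0 else s.min()
        tip=(x0+vx*smin,y0+vy*smin)
        # points on line at several z: cast center-line pixel onto plane with z by depth fit
        print(n,m.sum(),"tip px",np.round(tip,1),"z low/high depth",zz.min(),zz.max())
        w=plane(c,[tip],tipz)[0]; print("  tip xy on z=%.3f"%tipz,w[:2],"rel axis mm",np.round((w[:2]-AX[n])*1000,1))
        # image-line vs vertical line through the tip: compare direction; vertical offset across view
        f=lambda p: project(c,p)
        A=project(c,np.array([[*w[:2],tipz],[*w[:2],tipz+.1]])); d=A[1]-A[0]
        L=np.array([vx,vy]);L*=np.sign(L@d)
        ang=np.arctan2(d[0]*L[1]-d[1]*L[0],d@L); print("  image angle shaft vs vertical (deg)",round(np.degrees(ang),2))
        # bushing axis line: distance of shaft line pixels from projected axis
        B=project(c,np.array([[*AX[n],.115],[*AX[n],tipz],[*AX[n],tipz+.1]]))
        q=plane(c,[tip],tipz)
        nrm=np.array([-L[1],L[0]]); print("  perp px offset of axis pts from shaft line",np.round((B-np.array([x0,y0]))@nrm,2))
def project(c,p):
    E=c["extrinsics"]; q=(np.asarray(p)-E[:3,3])@E[:3,:3]; q=q*[1,-1,-1]
    return cv2.projectPoints(q,np.zeros(3),np.zeros(3),c["mtx"],c["dist"])[0].reshape(-1,2)
run(sys.argv[1],list(map(float,sys.argv[2:5])))
E
python3 shaft.py 9 .534 .1946 .3146; python3 go.py .5316 .2004 .3 20
```

```text
side 209 tip px [187.4 164.9] z low/high depth 0.15660385725912518 0.27327818729337894
  tip xy on z=0.156 [0.5332 0.1928] rel axis mm [ 2.7 -6.5]
  image angle shaft vs vertical (deg) -0.1
  perp px offset of axis pts from shaft line [-2.84 -2.93 -3.09]
top 47 tip px [198.  232.1] z low/high depth 0.16078248722757538 0.24575776587140274
  tip xy on z=0.156 [0.5352 0.1931] rel axis mm [ 2.3 -8.4]
  image angle shaft vs vertical (deg) -2.88
  perp px offset of axis pts from shaft line [-1.49 -1.35 -0.93]
t 14.45 pos [0.5338 0.195  0.3143] yaw 18.84 tilt z [ 1.e-03  4.e-04 -1.e+00] gw 0.193 F [ 0.5  0.  -1.3]
tool delta mm [-0.3 -5.9 14.3]
rot [-0.   -0.06 -1.16]
```

>>> send_rows([
  {"translation": [0, -0.002, 0], "rot": [0, 0, 0], "grip": 0.008},
  {"translation": [0, -0.002, 0], "rot": [0, 0, 0], "grip": 0.008},
  {"translation": [0, -0.0025, 0.005], "rot": [0, 0, 0], "grip": 0.008},
  {"translation": [0, 0, 0.005], "rot": [0, 0, 0], "grip": 0.008},
  {"translation": [0, 0, 0], "rot": [0, 0, 0], "grip": 0.008},
])

```text
t: 14.87
eef_pos: [0.5306, 0.2014, 0.3023]
tool_rot: [0.0, 0.986, 0.164, -0.001]
contact_force: [-0.4, -0.5, -0.1]
gripper_width: 0.198
```

>>> send_rows([
  {"translation": [0, 0, 0], "rot": [0, 0, 0], "grip": 0.008},
  {"translation": [0, 0, 0], "rot": [0, 0, 0], "grip": 0.008},
  {"translation": [0, 0, 0], "rot": [0, 0, 0], "grip": 0.008},
  {"translation": [0, 0, 0], "rot": [0, 0, 0], "grip": 0.008},
  {"translation": [0, 0, 0], "rot": [0, 0, 0], "grip": 0.008},
])

```text
t: 15.28
eef_pos: [0.5314, 0.2014, 0.3039]
tool_rot: [-0.0, 0.986, 0.164, 0.0]
contact_force: [0.9, -0.0, -1.0]
gripper_width: 0.194
```

```bash
python3 - <<'E'
from station import *
from h import *
import subprocess
for n in ["side","top"]:
    c=read_camera(n); np.savez(f"{n}10.npz",**c)
p=get_obs()["eef_pos"]
print(subprocess.run(["python3","shaft.py","10",*map(str,p)],capture_output=True,text=True).stdout)
E
python3 go.py .5316 .2004 .3 20
```

```text
side 210 tip px [185. 168.] z low/high depth 0.14525974460277946 0.26247143989077626
  tip xy on z=0.145 [0.5305 0.1992] rel axis mm [-0.  -0.1]
  image angle shaft vs vertical (deg) -0.33
  perp px offset of axis pts from shaft line [-0.06 -0.01  0.22]
top 40 tip px [195.  233.8] z low/high depth 0.15350933687729695 0.2342359052790658
  tip xy on z=0.145 [0.5322 0.201 ] rel axis mm [-0.7 -0.5]
  image angle shaft vs vertical (deg) -3.27
  perp px offset of axis pts from shaft line [0.15 0.34 1.08]

t 15.38 pos [0.5314 0.2014 0.3038] yaw 18.87 tilt z [ 0.e+00  3.e-04 -1.e+00] gw 0.195 F [-0.5  0.1 -0.8]
tool delta mm [-0.1  1.   3.8]
rot [-0.02 -0.01 -1.13]
```

Tip is within 0.7 mm of the axis in both views and vertical. Lowering gently.

>>> send_rows([
  {"translation": [0, 0, 0.005], "rot": [0, 0, 0], "grip": 0.008},
  {"translation": [0, 0, 0.006], "rot": [0, 0, 0], "grip": 0.008},
  {"translation": [0, 0, 0.006], "rot": [0, 0, 0], "grip": 0.008},
  {"translation": [0, 0, 0.006], "rot": [0, 0, 0], "grip": 0.008},
  {"translation": [0, 0, 0.006], "rot": [0, 0, 0], "grip": 0.008},
])

```text
t: 15.8
eef_pos: [0.5311, 0.2013, 0.2737]
tool_rot: [-0.0, 0.986, 0.164, -0.0]
contact_force: [0.2, 0.7, -0.6]
gripper_width: 0.193
```

```bash
python3 go.py .5316 .2010 .181 18.9
```

```text
t 15.8 pos [0.5311 0.2013 0.2737] yaw 18.88 tilt z [-8.e-04  1.e-04 -1.e+00] gw 0.193 F [ 0.2  0.7 -0.6]
tool delta mm [ 0.4  0.5 92.7]
rot [-0.02  0.04 -0.02]
```

>>> send_rows([
  {"translation": [0, 0, 0.006], "rot": [0, 0, 0], "grip": 0.008},
  {"translation": [0, 0, 0.006], "rot": [0, 0, 0], "grip": 0.008},
  {"translation": [0, 0, 0.006], "rot": [0, 0, 0], "grip": 0.008},
  {"translation": [0, 0, 0.006], "rot": [0, 0, 0], "grip": 0.008},
  {"translation": [0, 0, 0.004], "rot": [0, 0, 0], "grip": 0.008},
])

```text
t: 16.22
eef_pos: [0.5311, 0.2013, 0.2458]
tool_rot: [-0.0, 0.986, 0.164, -0.0]
contact_force: [0.4, -0.2, -0.8]
gripper_width: 0.196
```

```bash
python3 - <<'E'
from station import *
from h import *
for n in ["side","top"]:
    c=read_camera(n); np.savez(f"{n}11.npz",**c)
    s=c["pixels"][110:250,120:260] if n=="side" else c["pixels"][170:310,130:270]
    cv2.imwrite(f"pics/{n}11.png",cv2.resize(s,None,fx=4,fy=4)[:,:,::-1])
E
python3 go.py .5316 .2010 .181 18.9
```

```text
t 16.32 pos [0.531  0.2012 0.2459] yaw 18.88 tilt z [-1.4e-03 -1.0e-04 -1.0e+00] gw 0.192 F [-0.6 -0.4 -0.9]
tool delta mm [ 0.6  0.4 64.8]
rot [-0.02  0.08 -0.02]
```

View pics/side11.png

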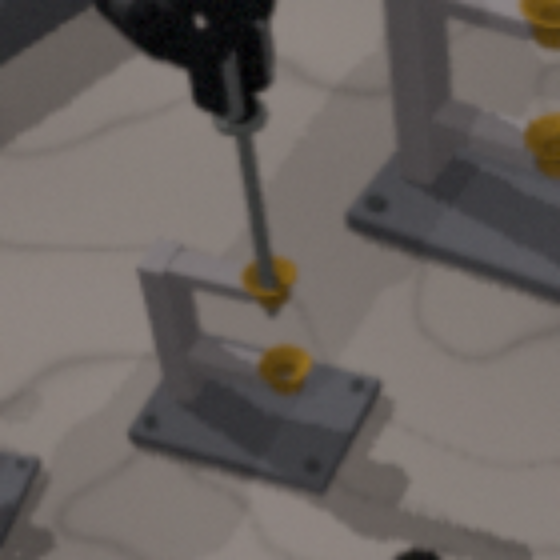

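The tip has come out below the upper bushing, at crop (273,312), with no contact force. Continuing.

>>> send_rows([
  {"translation": [0, 0, 0.006], "rot": [0, 0, 0], "grip": 0.008},
  {"translation": [0, 0, 0.006], "rot": [0, 0, 0], "grip": 0.008},
  {"translation": [0, 0, 0.006], "rot": [0, 0, 0], "grip": 0.008},
  {"translation": [0, 0, 0.006], "rot": [0, 0, 0], "grip": 0.008},
  {"translation": [0, 0, 0.006], "rot": [0, 0, 0], "grip": 0.008},
])

```text
t: 16.73
eef_pos: [0.5312, 0.2014, 0.216]
tool_rot: [-0.0, 0.986, 0.164, -0.0]
contact_force: [-0.3, 0.3, -1.3]
gripper_width: 0.195
```

```bash
python3 go.py .5316 .2010 .181 18.9
```

```text
t 16.73 pos [0.5312 0.2014 0.216 ] yaw 18.87 tilt z [-3.e-04  2.e-04 -1.e+00] gw 0.195 F [-0.3  0.3 -1.3]
tool delta mm [ 0.2  0.5 35. ]
rot [-0.02  0.01 -0.03]
```

>>> send_rows([
  {"translation": [0, 0, 0.005], "rot": [0, 0, 0], "grip": 0.008},
  {"translation": [0, 0, 0.005], "rot": [0, 0, 0], "grip": 0.008},
  {"translation": [0, 0, 0.005], "rot": [0, 0, 0], "grip": 0.008},
  {"translation": [0, 0, 0.005], "rot": [0, 0, 0], "grip": 0.008},
  {"translation": [0, 0, 0], "rot": [0, 0, 0], "grip": 0.008},
])

```text
t: 17.15
eef_pos: [0.5308, 0.2011, 0.1956]
tool_rot: [0.0, 0.986, 0.164, -0.001]
contact_force: [0.4, -0.8, -0.6]
gripper_width: 0.197
```

>>> send_rows([
  {"translation": [0, 0, 0.005], "rot": [0, 0, 0], "grip": 0.008},
  {"translation": [0, 0, 0.005], "rot": [0, 0, 0], "grip": 0.008},
  {"translation": [0, 0, 0.003], "rot": [0, 0, 0], "grip": 0.008},
  {"translation": [0, 0, 0], "rot": [0, 0, 0], "grip": 0.008},
  {"translation": [0, 0, 0], "rot": [0, 0, 0], "grip": 0.008},
])

```text
t: 17.57
eef_pos: [0.5312, 0.2014, 0.1835]
tool_rot: [-0.0, 0.986, 0.164, -0.0]
contact_force: [-0.4, 0.1, -0.2]
gripper_width: 0.192
```

>>> send_rows([
  {"translation": [0, 0, 0], "rot": [0, 0, 0], "grip": 0.008},
  {"translation": [0, 0, 0], "rot": [0, 0, 0], "grip": 0.008},
  {"translation": [0, 0, 0], "rot": [0, 0, 0], "grip": 0.008},
  {"translation": [0, 0, 0], "rot": [0, 0, 0], "grip": 0.008},
  {"translation": [0, 0, 0], "rot": [0, 0, 0], "grip": 0.008},
])

```text
t: 17.98
eef_pos: [0.5314, 0.2015, 0.1838]
tool_rot: [-0.0, 0.986, 0.164, 0.0]
contact_force: [-0.1, -0.2, 0.0]
gripper_width: 0.194
```

```bash
python3 - <<'E'
from station import *
from h import *
np.set_printoptions(precision=4,suppress=True)
for n in ["side","top"]:
    c=read_camera(n); np.savez(f"{n}12.npz",**c)
    s=c["pixels"][130:290,140:300] if n=="side" else c["pixels"][90:310,130:430]
    cv2.imwrite(f"pics/{n}12.png",cv2.resize(s,None,fx=3.6 if n=="side" else 2.6,fy=3.6 if n=="side" else 2.6,interpolation=2)[:,:,::-1])
    P=cloud(c)
    m=(np.hypot(P[...,0]-.5316,P[...,1]-.2)<.012)&(P[...,2]>.011)&(P[...,2]<.034)
    print(n,"below lower bushing",m.sum(),P[m][:,2].min() if m.any() else None)
    m=(np.abs(P[...,2]-.036)<.005)&(np.hypot(P[...,0]-.503,P[...,1]-.06)<.03)
    if m.any(): print("stopper",m.sum(),P[m].mean(0))
E
python3 go.py .5316 .2010 .181 18.9
```

```text
side below lower bushing 15 0.011014292248411772
stopper 149 [0.5009 0.0582 0.0352]
top below lower bushing 11 0.011019766100638151
stopper 127 [0.5044 0.0606 0.0366]
t 18.08 pos [0.5313 0.2015 0.1838] yaw 18.87 tilt z [ 0.e+00  4.e-04 -1.e+00] gw 0.192 F [ 0.7 -0.4 -0.4]
tool delta mm [0.1 0.5 2.8]
rot [-0.02 -0.01 -0.03]
```

View pics/side12.png

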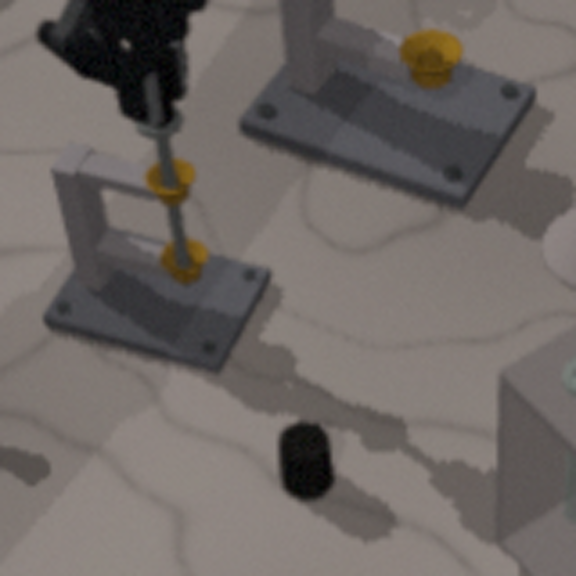

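View pics/top12.png

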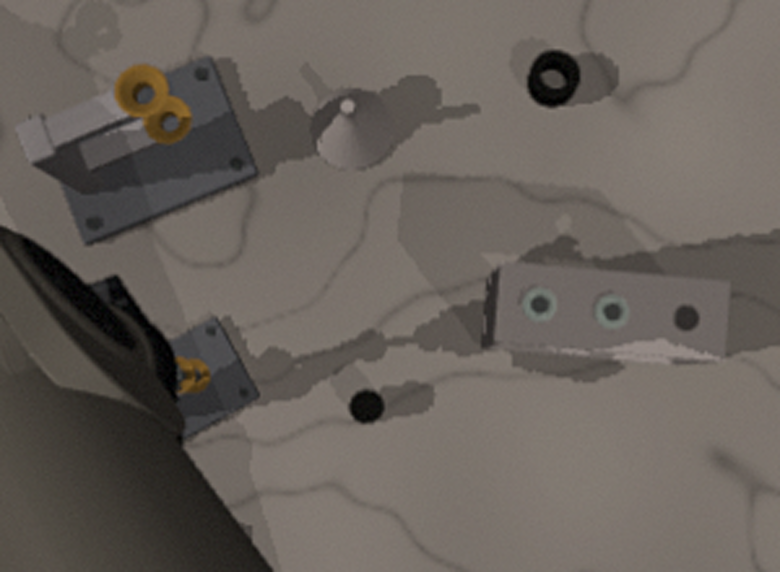

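Tip is at z ≈ 0.025 (within 12.5–34 mm), held with no side load. The stopper is upright at (0.503, 0.060), and the tubes, funnel and sleeve look unmoved. Handing in.

```bash
python3 -c "
from station import *
print(hand_in())"
```

```text
the job is handed in; nothing more can be done
None
```

I stood the stopper upright on the bare counter at about (0.503, 0.060), some 14 cm from the gauge. The stirrer went down through both bushings of the middle gauge, and I handed in at t ≈ 18 s while still holding it. The hand-in gave no verdict.

**Last checks:**
- **Stirrer:** TCP at (0.531, 0.2015, 0.184) with the tool vertical to within 0.001 rad, a steady grip of about 16.5 mm and contact forces under 1 N. Before insertion, the tip was within 1 mm of the bushing axis in both cameras.
- **Tip height:** about 25 mm, worked out from the measured offset of tip to TCP. The cameras could not see the tip directly under the lower bushing: the few points found there, at 11 mm, look like the foot plate, so they neither confirm nor contradict it.
- **Scene:** the stopper stands upright with its top at 35–37 mm. The tubes, funnel and sleeve look unmoved in the last top picture; I did not measure their positions again.
- **Disagreement:** the two cameras differ by about 2–3 mm in absolute position, so I averaged them and compared the tip with the axis within each view.

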